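# Relamp the test bench's signal box and hold the lamp down in its bayonet

## Task

Relamp the signal box: first turn its dimmer knob fully anticlockwise to the off stop so that the socket is dead, then take the red lamp module, line its lugs up with the entry slots of the bayonet socket, push it down against the spring and twist it clockwise a quarter turn to the stop. Do not let go: finish while still gripping the lamp there, pressed fully home with its collar down on the socket rim, so that I can put the locking screw in. Leave the amber lamp and the other things on the bench where they are.

Things in the scene. Friction and masses are not known exactly. Their poses are not given: they have to be found in the camera images.
- lamp_red_lens (a point): Centre of the ribbed lens of the RED lamp module, the one to fit; on its axis, 56 mm above the underside of its foot. The module is 83 mm high, about 0.12 kg, loose, and starts upright on the bench. The lens, 46 mm in diameter, runs from 30 to 82 mm above the foot: grip it there.
- lamp_red: The red lamp module; origin at the centre of its foot's underside, z up its axis. Spigot 34 mm in diameter, 0 to 20 mm up, lowest 3 mm chamfered. Two lugs on it, opposite each other along the module's x axis: 45 mm over both, each 7 mm wide, 5 to 9 mm up. Black collar 58 mm in diameter, 20 to 30 mm up, with a white mark over each lug. A half turn leaves it the same.
- lamp_amber_lens (a point): Centre of the lens of the AMBER (orange) lamp module, of the same shape and size, also loose and upright on the bench. It is to be left alone.
- lamp_socket: Black bayonet socket, 58 mm in diameter, on top of the grey control box (160 x 95 x 50 mm, fixed on the bench). Origin: on the socket's axis, on the box's top face, 50 mm above the bench; z up, x along the box's long side from the knob to the socket. Bore 37 mm. A lamp fully down has its collar on the rim and its foot 1 mm above this origin.
- socket_rim (a point): Centre of the socket's mouth, 21 mm above the socket's origin.
- socket_slot (a point): Middle of one of the two entry slots for the lugs, at the rim. They are open at the top and lie at +x and -x of the socket, at the broad white bars on the rim; they admit lugs up to about 8 degrees off.
- socket_lock (a point): Middle of one of the two locked positions, at the rim: +y and -y of the socket, at the narrow white bars. From the slots the lamp turns only clockwise seen from above, only while held within 2.5 mm of fully down, and meets a stop after a quarter turn, lugs along y. Let go there, it stays locked but the spring lifts it 4.5 mm off the rim.
- knob_grip (a point): Middle of the dimmer knob's grip, on its vertical axis, 76 mm above the bench, 92 mm from the socket's axis on its -x side. Black knob: round skirt of 38 mm, and across it an upright bar 37 mm long and 13 mm wide, from 53 to 86 mm above the bench, with a white pointer line on one half of its top. Grip the bar across its 13 mm.
- dimmer_knob (a joint): Angle of the dimmer knob, rad: 0 = fully anticlockwise, off, at its end stop; grows clockwise seen from above, to 4.71. At value q the pointer end of the bar stands at 2.356 - q from the socket's x axis, counted anticlockwise from above. It stays where it is left; about 0.08 N m turns it.
- contact (a joint): How far the sprung contact in the socket is pressed down, m: 0 free (it meets the lamp's foot 13 mm above the socket's origin), 0.012 with the lamp fully down, 0.0075 when the lamp is locked but not held down. It pushes up with 2 N at first, 8 N when fully down.
- blower_6_mid (a point): Middle of a loose black blower fan, 78 x 78 x 28 mm, lying on the orange board to the right of the work. A bystander.
- esd_brush_mid (a point): Middle of a loose dark brush, 132 mm long, lying on the orange board to the right of the work. A bystander.

How it is judged:
By the outcome, as a careful person would: the job done as asked, in the order asked, and still so for the second after the job is handed in, while the arm keeps its last pose, push and grip.
It also fails if it takes over 64 s, if anything falls off the work surface, if the arm or the gripper's body presses on something with over 40 N, if the wrist force passes 120 N, or if a joint passes its speed limit or range.

## Robot

A 7-joint arm with a two-finger parallel gripper is mounted at the origin on a cart in front of the work surface, level with it; the furniture and walls round the work are solid. World frame = base frame: x ahead of the robot, y to its left, z up, the work surface at z = 0. Lengths are in m, angles in rad, forces in N, time in s.
With the tool pointing down it reaches from about 0.425 to 0.925 m from the base axis. Payload 6.8 kg.
Tool frame: the origin (TCP) lies at the very end of the fingers, on their centre line; the grasp point (between the pads) lies 19 mm behind it; z points along the fingers, y is the line along which they close (so a half turn about z gives the same grasp; the last joint's range is limited). The gripper opens to 85 mm and grips with 20 to 120 N. Pads are 22 mm wide; open, the fingers measure 114 mm over their backs; the gripper's body (76 mm by 85 mm) begins 54 mm behind the grasp point. The pads swing forward as they close: fully open they stand 13 mm farther back than shut.
Start: joints at [-1.391, 0.477, 0.022, 1.555, -0.011, 1.109, -0.083], TCP at [0.192, 0.647, 0.231] pointing down, gripper open.
Joint ranges: [-2.96, 2.96], [-0.34, 2.1], [-1.41, 1.46], [0.24, 2.44], [-1.37, 4.51], [0.17, 1.92], [-2.96, 2.96]. Speed limits (rad/s): [2.39, 2.39, 3.14, 3.14, 3.14, 3.14, 3.14].

## Interface

Orientations are given as a unit quaternion [w, x, y, z].
In Python, from station import bot gives the robot as it stands.
- The arm moves only by the tool jog_arm, never from a script. Its argument "motion" is a list of rows, each a list of 7 numbers: the turn, a rotation vector about the tool's x, y, z in rad, then the shift along the tool's x, y, z in mm, then the finger opening in mm, from 0 to 85.4. A call has 1 to 10 rows; each row is the pose to reach, as a shift and turn from the pose commanded when the call began, along the tool's axes at that moment; what a row does not reach only later rows make up. A row lasts 1/8 s, in which the tool goes at most 62.5 mm and 10.7 degrees, less where a joint would pass 70% of its speed; a pose out of reach is approached as far as the arm can. A call with a gripper value outside its range is refused whole. The fingers move at their own pace and stop on an object; "grip_force" is the grip in N (left out, the last holds). Time passes only in rows, so rows that repeat a pose let the fingers close. It gives the time, the measured TCP pose, the force, the opening and the grip force at its end, in the units of the state.
- bot.get_obs(): the state, without advancing time (a new reading comes with each control period).
- bot.read_camera(name): name is "scene" or "side" or "wrist"; returns a dict with "pixels" (384x512x3 uint8, red, green, blue), "camera_matrix" (3x3 intrinsics, pixels), "T" (4x4, takes a point from camera to world coordinates); the wrist camera has in their place "tool_from_camera" (4x4, takes a point from camera to tool coordinates, whose origin is the TCP and whose axes are the flange's). Camera axes: x right, y down, z forward; pixel columns grow to the right and rows downward; lengths in m; the calibration is good to about 2 mm. A picture is of the moment at which its call begins: read the wrist's pose just before it. There is no depth.
- bot.hand_in(): hands the job in; it is judged then, once.
Trained networks look in a picture, given as the dict that the camera call returned (one of the last four; its "shot" number tells which), for a name from the list of things; names that differ only in an ending like _2 or _b are one class to them, and where a whole thing is asked for, a point or a joint stands for the part that bears it (a point fixed in the world has none). Each returns a list of dicts, best first, with "score" (0 to 1); they miss things now and then, are a little off and sometimes report something else, mostly with a low value. They report only what shows in the picture. A call takes as long as a camera call.
- bot.spot_in(thing, picture): "xy" ([column, row] in pixels, amid what is visible of it).
- bot.tip_of(thing, picture): "xy" ([column, row] in pixels: a listed point, or the origin of a listed thing).
The state is a dict: "t": time; "q": joint angles; "joint_vel": joint speeds; "joint_torque": joint torques, N m; "eef_pos": TCP position; "tool_rot": TCP orientation; "contact_force": force on the tool from outside, world axes, zero at the start; "torque": the same for the moment, N m; "gripper_width": opening from 0.0 (shut) to 1.0 (fully open); "grasp_force": force on a finger pad.
Only numpy, scipy, OpenCV 4.12 (cv2) and the standard library are available. Lean on these libraries where they do the work, as an engineer would, in place of code of your own. Each camera call takes 0.05 s, during which the arm holds its last target. There are 200 camera calls.

## Working session

There is one attempt and no reset: what is moved stays moved. The work goes in short steps, Python scripts to look and compute and a tool call to move; the robot and the scene stay as the last step left them, time stands still between calls to the robot, and variables do not carry over. Pictures are saved under pics/ and viewed, at most 10 in all, crops included, and the job is handed in when it is done.

Besides the shell and the picture viewer there is one more tool, called after ">>>" by a JSON object that holds its "fn" and its "kwargs". jog_arm: Moves the arm, as the interface text tells. Its arguments: {"type":"object","properties":{"motion":{"type":"array"},"grip_force":{"type":"number"}},"required":["motion"]}

```bash
ls; mkdir -p pics
cat > h.py <<'E'
import numpy as np, cv2
from station import bot
from scipy.spatial.transform import Rotation as R
def rot(o): w,x,y,z=o["tool_rot"]; return R.from_quat([x,y,z,w])
def shot(n):
    o=bot.get_obs(); p=bot.read_camera(n)
    if n=="wrist":
        T=np.eye(4);T[:3,:3]=rot(o).as_matrix();T[:3,3]=o["eef_pos"]
        p["Tw"]=T@np.array(p["tool_from_camera"])
    else: p["Tw"]=np.array(p["T"])
    return p
def ray(p,xy):
    d=np.linalg.solve(np.array(p["camera_matrix"]),[xy[0],xy[1],1]); return p["Tw"][:3,3],p["Tw"][:3,:3]@d
def atz(p,xy,z):
    c,d=ray(p,xy); return c+d*(z-c[2])/d[2]
def proj(p,X):
    Xc=np.linalg.inv(p["Tw"])@np.append(X,1); u=np.array(p["camera_matrix"])@Xc[:3]; return u[:2]/u[2]
def tri(obs):
    A=np.zeros((3,3));b=np.zeros(3)
    for p,xy in obs:
        c,d=ray(p,xy);d=d/np.linalg.norm(d);M=np.eye(3)-np.outer(d,d);A+=M;b+=M@c
    return np.linalg.solve(A,b)
def save(p,f,crop=None,s=1):
    im=np.array(p["pixels"])[:,:,::-1]
    if crop: a,b,c,d=crop; im=im[b:d,a:c]
    cv2.imwrite("pics/"+f,cv2.resize(im,None,fx=s,fy=s,interpolation=cv2.INTER_CUBIC))
Z=dict(lamp_red_lens=.056,lamp_amber_lens=.056,socket_rim=.071,socket_slot=.071,socket_lock=.071,knob_grip=.076,lamp_socket=.05)
E
python3 - <<'E'
from h import *
np.set_printoptions(precision=4,suppress=True)
o=bot.get_obs(); print({k:np.round(v,3) for k,v in o.items()})
ps={n:shot(n) for n in("scene","side","wrist")}
for n,p in ps.items():
    save(p,n+"0.png"); print(n,p["Tw"][:3,3])
for t,z in Z.items():
    for n,p in ps.items():
        for r in bot.tip_of(t,p)[:2]:
            print(t,n,round(r["score"],2),np.round(r["xy"]),atz(p,r["xy"],z))
ims=[cv2.imread(f"pics/{n}0.png") for n in("scene","side")]
E
```

```text
pics
{'t': np.float64(0.0), 'q': array([-1.391,  0.478,  0.022,  1.556, -0.011,  1.109, -0.083]), 'joint_vel': array([ 0.001,  0.001, -0.   , -0.   , -0.001, -0.002,  0.   ]), 'joint_torque': array([ -0.   , -59.644,   1.608, -28.12 ,   0.012,   0.009,  -0.   ]), 'eef_pos': array([0.191, 0.647, 0.23 ]), 'tool_rot': array([-0.   ,  0.143,  0.99 , -0.001]), 'contact_force': array([-0.049, -0.17 , -0.21 ]), 'torque': array([-0.023, -0.029,  0.052]), 'grasp_force': np.float64(0.0), 'gripper_width': np.float64(0.997)}
scene [ 0.0766 -0.6125  0.673 ]
side [0.516  0.9834 0.5862]
wrist [0.117  0.6686 0.373 ]
lamp_red_lens scene 0.82 [214. 200.] [0.4163 0.0689 0.056 ]
lamp_red_lens scene 0.22 [218. 212.] [0.4024 0.0228 0.056 ]
lamp_red_lens side 0.71 [297. 201.] [0.429  0.0793 0.056 ]
lamp_amber_lens scene 0.75 [171. 166.] [0.3876 0.2764 0.056 ]
lamp_amber_lens side 0.59 [322. 250.] [0.3915 0.289  0.056 ]
socket_rim scene 0.6 [298. 182.] [ 0.6366 -0.0043  0.071 ]
socket_rim side 0.87 [220. 179.] [ 0.6373 -0.0234  0.071 ]
socket_slot scene 0.71 [299. 179.] [0.6494 0.0075 0.071 ]
socket_slot side 0.73 [215. 185.] [0.6484 0.0129 0.071 ]
socket_slot side 0.23 [250. 172.] [ 0.5528 -0.067   0.071 ]
socket_lock scene 0.78 [300. 184.] [ 0.6373 -0.0112  0.071 ]
socket_lock side 0.63 [224. 178.] [ 0.6264 -0.0292  0.071 ]
knob_grip scene 0.52 [296. 188.] [ 0.6121 -0.0262  0.076 ]
knob_grip scene 0.45 [220. 208.] [0.402  0.0131 0.076 ]
knob_grip side 0.69 [255. 175.] [ 0.5389 -0.0338  0.076 ]
lamp_socket scene 0.76 [297. 189.] [ 0.6336 -0.0055  0.05  ]
```

View pics/scene0.png

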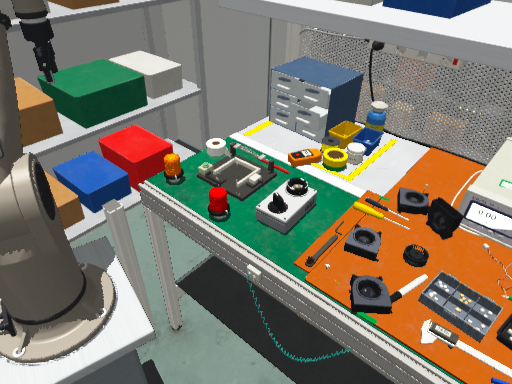

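View pics/side0.png

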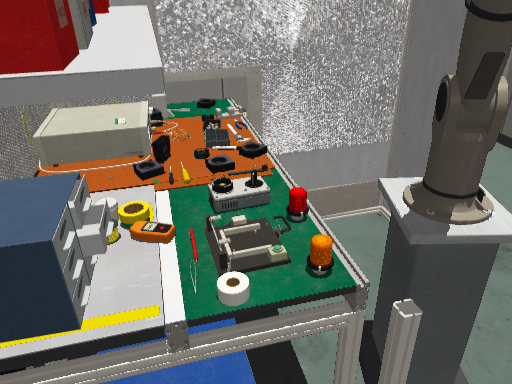

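Scene view: red lamp at about (218,200), amber (172,166), socket (297,186) and knob (279,200). Side view: red (297,200), socket (223,185) and knob (254,178). Next I move the wrist camera above the box.

>>> {"fn": "jog_arm", "kwargs": {"motion": [[0,0,0,-52,-50,-6,85],[0,0,0,-105,-100,-12,85],[0,0,0,-157,-150,-18,85],[0,0,0,-209,-200,-24,85],[0,0,0,-261,-250,-30,85],[0,0,0,-314,-300,-36,85],[0,0,0,-366,-350,-42,85],[0,0,0,-418,-400,-48,85],[0,0,0,-450,-450,-54,85],[0,0,0,-470,-490,-60,85]]}}

```text
t: 2.45
eef_pos: [0.4852, 0.0972, 0.2855]
tool_rot: [0.0, 0.143, 0.99, 0.0]
contact_force: [0.9, -0.7, -0.0]
gripper_width: 0.998
grasp_force: 0.0
```

```bash
cat > m.py <<'E'
from h import *
import sys
np.set_printoptions(precision=4,suppress=True)
def meas(tag,view=True):
    p=shot("wrist"); o=bot.get_obs()
    print("t",o["t"],"pos",np.array(o["eef_pos"]),"yaw x-axis",np.degrees(np.arctan2(*rot(o).as_matrix()[[1,0],0])),"down",rot(o).as_matrix()[:,2],"q",np.array(o["q"]))
    for t,z in Z.items():
        for r in bot.tip_of(t,p)[:2]:
            if r["score"]>.3: print(t,round(r["score"],2),np.round(r["xy"],1),atz(p,r["xy"],z))
    if view: save(p,tag+".png")
    return p
if __name__=="__main__": meas(sys.argv[1])
E
python3 m.py w1
```

```text
t 2.5 pos [0.4876 0.0878 0.2867] yaw x-axis 162.89507902877187 down [ 0.0037 -0.0029 -1.    ] q [-0.6441  0.1179  0.3724  1.9283 -0.0438  1.101   1.0179]
lamp_red_lens 0.66 [227.5 121.9] [0.4291 0.0729 0.056 ]
lamp_amber_lens 0.96 [405.5  33.6] [0.3949 0.2855 0.056 ]
socket_rim 0.93 [217.3 289.5] [ 0.6312 -0.0064  0.071 ]
socket_slot 0.67 [224.8 300.2] [ 0.6499 -0.0022  0.071 ]
socket_lock 0.96 [205.2 299.9] [ 0.642  -0.0273  0.071 ]
knob_grip 0.88 [172.1 240.4] [ 0.5453 -0.0356  0.076 ]
lamp_socket 0.69 [219.9 281.2] [ 0.6325 -0.006   0.05  ]
```

View pics/w1.png

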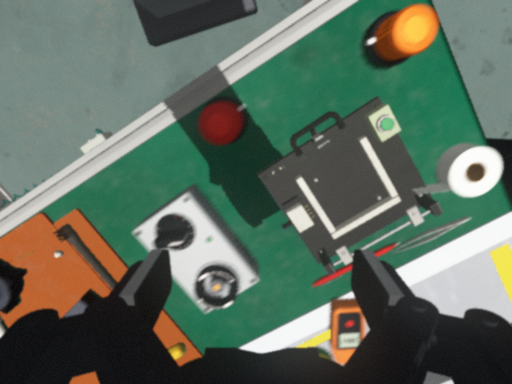

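The wrist view shows the knob at (172,232), the socket at (215,287) and the red lamp at (222,121). I'll move closer over the box.

>>> {"fn": "jog_arm", "kwargs": {"motion": [[0,0,0,-40,-25,15,85],[0,0,0,-80,-50,35,85],[0,0,0,-120,-70,55,85],[0,0,0,-148,-88,67,85],[0,0,0,-148,-88,67,85],[0,0,0,-148,-88,67,85]]}}

```text
t: 3.6
eef_pos: [0.601, -0.0256, 0.2178]
tool_rot: [-0.0, 0.142, 0.99, 0.0]
contact_force: [0.1, 0.3, 0.8]
gripper_width: 0.997
grasp_force: 0.0
```

```bash
python3 m.py w2
```

```text
t 3.65 pos [ 0.601  -0.0253  0.2181] yaw x-axis 163.65310673895857 down [-0.0003  0.001  -1.    ] q [-0.3932  0.3898  0.4342  1.7749 -0.1901  1.0184  1.3982]
lamp_amber_lens 0.55 [231.5 122.7] [ 0.5431 -0.0382  0.056 ]
socket_rim 0.68 [287.6 203.6] [ 0.6316 -0.0076  0.071 ]
socket_slot 0.8 [304.7 218.7] [0.6518 0.0047 0.071 ]
socket_lock 0.93 [267.7 213.2] [ 0.6358 -0.0291  0.071 ]
knob_grip 0.66 [231.1 122.4] [ 0.5416 -0.0362  0.076 ]
```

View pics/w2.png

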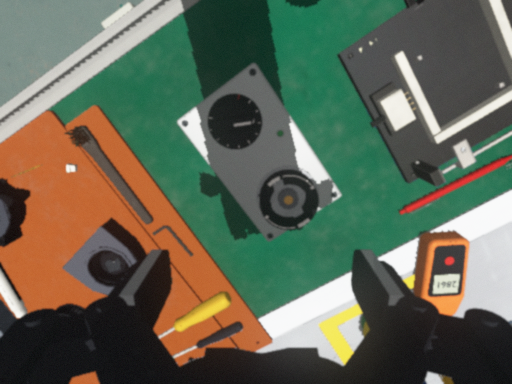

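Run:
```python
from h import *
np.set_printoptions(precision=4,suppress=True)
p=shot("wrist")
im=np.array(p["pixels"])[:,:,::-1][50:250,165:355]
im=np.clip((im/255.)**.5*255,0,255).astype('uint8')
im=cv2.resize(im,None,fx=3,fy=3,interpolation=cv2.INTER_CUBIC)
cv2.imwrite("pics/w2c.png",im)
# box corners at z=.05 : pixel guesses
for n,x in dict(c1=(253,65),c2=(181,122),c3=(341,196),c4=(269,238)).items(): print(n,atz(p,x,.05))
print(proj(p,[.5416,-.0362,.086]),proj(p,[.5416,-.0362,.076]),proj(p,[.6316,-.0076,.071]))
```

```text
c1 [ 0.4999 -0.005   0.05  ]
c2 [ 0.5294 -0.0871  0.05  ]
c3 [0.6476 0.0465 0.05  ]
c4 [ 0.6728 -0.039   0.05  ]
[231.3235 122.3675] [232.3362 121.4067] [288.7904 202.5382]
```

View pics/w2c.png

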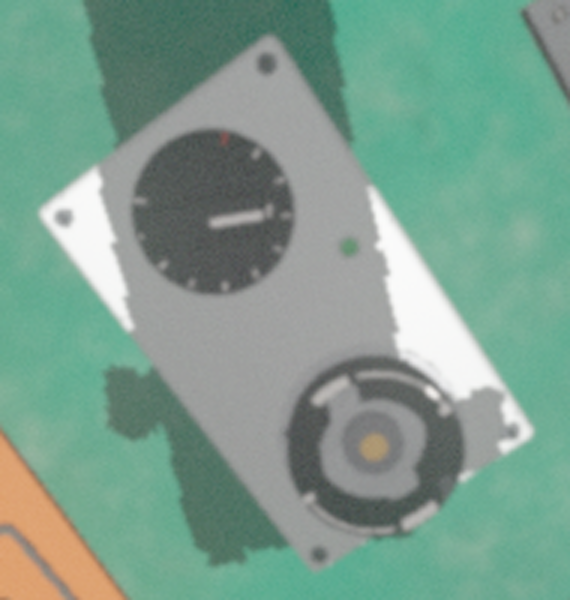

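The pointer stands at about 65° anticlockwise from the box's x axis, so q ≈ 1.2 rad. The box x axis is at about 18.5° in the world. I'll hover over the knob with the fingers across the bar.

>>> {"fn": "jog_arm", "kwargs": {"motion": [[0,0,0.17,15,-8,15,60],[0,0,0.34,30,-15,30,50],[0,0,0.51,45,-22,45,50],[0,0,0.68,52,-27,60,50],[0,0,0.85,52,-27,70,50],[0,0,1.02,52,-27,70,50],[0,0,1.19,52,-27,70,50],[0,0,1.36,52,-27,70,50],[0,0,1.39,52,-27,70,50],[0,0,1.39,52,-27,70,50]]}}

```text
t: 5.3
eef_pos: [0.5438, -0.0383, 0.148]
tool_rot: [0.0, 0.743, 0.669, 0.0]
contact_force: [0.4, 0.9, -0.2]
gripper_width: 0.586
grasp_force: 0.0
```

Run:
```python
from m import *
p=meas("w3")
# residual: knob estimate projection, find white pointer pixels near it
K=np.array([.5434,-.0362,.086]); u=proj(p,K); print("knob proj",u, "x+20mm",proj(p,K+[.02,0,0]),proj(p,K+[0,.02,0]))
x,y=u.astype(int); im=np.array(p["pixels"])[:,:,::-1]; c=im[max(0,y-90):y+90,x-120:x+120]
c=np.clip((c/255.)**.6*255,0,255).astype('uint8'); cv2.imwrite("pics/w3c.png",cv2.resize(c,None,fx=3,fy=3)); print("crop origin",x-120,max(0,y-90),c.shape)
```

```text
t 5.35 pos [ 0.5438 -0.0384  0.148 ] yaw x-axis 84.01591398611492 down [ 0.      0.0001 -1.    ] q [-0.6212  0.4506  0.7467  1.9837 -0.4018  0.858   0.24  ]
lamp_red_lens 0.76 [78.2 68.3] [0.4257 0.0684 0.056 ]
socket_rim 0.56 [379.3 150.3] [ 0.6302 -0.0081  0.071 ]
socket_slot 0.69 [409.4 138.5] [ 0.651  -0.0019  0.071 ]
knob_grip 0.61 [366.9 140.4] [0.6199 0.0007 0.076 ]
knob_grip 0.59 [261.7 202.6] [ 0.5438 -0.0367  0.076 ]
lamp_socket 0.77 [370.5 143. ] [ 0.631  -0.0061  0.05  ]
knob proj [261.1102 206.7254] x+20mm [289.7881 203.943 ] [258.0775 179.0724]
crop origin 141 116 (180, 240, 3)
```

View pics/w3c.png

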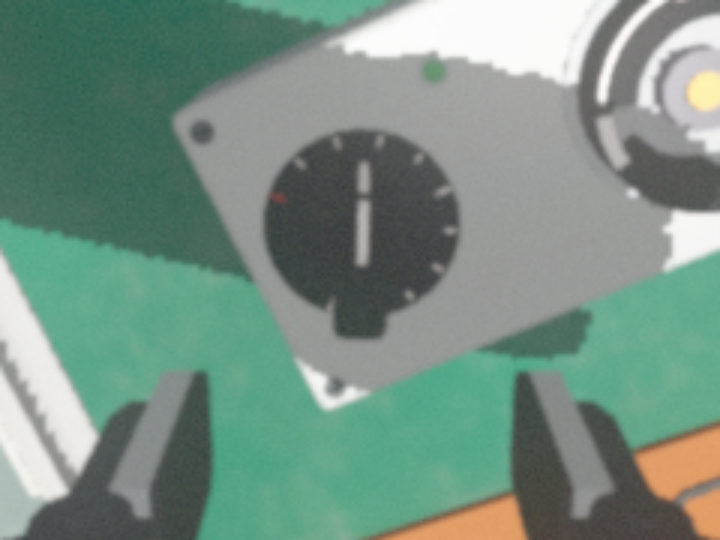

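The pointer line runs straight up the picture from the knob centre at (262,204), so the tool is aligned with the bar. I'll descend, then grip.

>>> {"fn": "jog_arm", "kwargs": {"motion": [[0,0,0,2,0,25,50],[0,0,0,2,0,50,50],[0,0,0,2,0,75,50],[0,0,0,2,0,87,50],[0,0,0,2,0,87,30],[0,0,0,2,0,87,10],[0,0,0,2,0,87,5],[0,0,0,2,0,87,5],[0,0,0,2,0,87,5]], "grip_force": 30}}

```text
t: 6.82
eef_pos: [0.5442, -0.0367, 0.0619]
tool_rot: [0.0, 0.744, 0.668, 0.0]
contact_force: [-3.9, -0.0, 6.8]
gripper_width: 0.146
grasp_force: 33.1
```

>>> {"fn": "jog_arm", "kwargs": {"motion": [[0,0,-0.15,2,0,0,5],[0,0,-0.3,2,0,0,5],[0,0,-0.45,2,0,0,5],[0,0,-0.6,2,0,0,5],[0,0,-0.75,2,0,0,5],[0,0,-0.9,2,0,0,5],[0,0,-1.03,2,0,0,5],[0,0,-1.1,2,0,0,5],[0,0,-1.14,2,0,0,5]]}}

```text
t: 7.95
eef_pos: [0.5452, -0.036, 0.0619]
tool_rot: [0.001, 0.266, 0.964, -0.0]
contact_force: [1.4, -4.9, 4.5]
gripper_width: 0.147
grasp_force: 32.9
```

Run:
```python
from m import *
o=bot.get_obs(); print(o["torque"],o["contact_force"],np.array(o["eef_pos"]),np.degrees(np.arctan2(*rot(o).as_matrix()[[1,0],0])))
```

```text
[-1.0758  0.0062 -0.1   ] [ 1.3531 -4.9303  4.4843] [ 0.5452 -0.036   0.0619] 149.1729106037968
```

>>> {"fn": "jog_arm", "kwargs": {"motion": [[0,0,-0.04,-1,0,0,5],[0,0,-0.08,-1,0,0,5],[0,0,-0.12,-1,0,0,5],[0,0,-0.15,-1,0,0,5],[0,0,-0.15,-1,0,0,5]]}}

```text
t: 8.57
eef_pos: [0.5453, -0.036, 0.0619]
tool_rot: [0.0, 0.195, 0.981, 0.0]
contact_force: [-2.3, -2.9, 9.2]
gripper_width: 0.141
grasp_force: 58.3
```

Run:
```python
from m import *
o=bot.get_obs(); print(o["torque"],o["contact_force"],np.array(o["eef_pos"]),np.degrees(np.arctan2(*rot(o).as_matrix()[[1,0],0])))
```

```text
[-0.6983  0.5537 -1.42  ] [-2.3386 -2.8542  9.1808] [ 0.5453 -0.036   0.0619] 157.47705497585932
```

>>> {"fn": "jog_arm", "kwargs": {"motion": [[0,0,0,0,0,0,40],[0,0,0,0,0,0,50],[0,0,0,0,0,0,50],[0,0,0,0,0,-20,50],[0,0,0,0,0,-50,60],[0,0,0,0,0,-90,85],[0,0,0,0,0,-100,85],[0,0,0,0,0,-100,85]]}}

```text
t: 9.57
eef_pos: [0.5453, -0.0346, 0.1612]
tool_rot: [0.0, 0.192, 0.981, 0.0]
contact_force: [0.0, 0.6, -0.1]
gripper_width: 0.998
grasp_force: 0.0
```

Run:
```python
from m import *
p=meas("w4")
K=np.array([.5440,-.0365,.086])
for a in (153.5,): print([proj(p,K+.0185*np.array([np.cos(np.radians(a)),np.sin(np.radians(a)),0])*s) for s in(0,1,-1)])
u=proj(p,K);x,y=u.astype(int);im=np.array(p["pixels"])[:,:,::-1]; c=im[max(0,y-90):y+90,x-120:x+120]
c=np.clip((c/255.)**.6*255,0,255).astype('uint8'); cv2.imwrite("pics/w4c.png",cv2.resize(c,None,fx=3,fy=3)); print("crop origin",x-120,max(0,y-90),c.shape)
```

```text
t 9.625 pos [ 0.5446 -0.0346  0.1603] yaw x-axis 157.80977485225526 down [-0.0009  0.0002 -1.    ] q [-0.3301  0.3602  0.3471  1.9539 -0.1599  0.8546  1.2855]
socket_rim 0.83 [331.7 274.5] [ 0.6314 -0.005   0.071 ]
socket_slot 0.56 [344.4 288.5] [0.6487 0.0008 0.071 ]
socket_lock 0.63 [309.4 287.6] [ 0.6364 -0.0269  0.071 ]
knob_grip 0.61 [260.6 201.1] [ 0.5458 -0.0355  0.076 ]
lamp_socket 0.62 [324.2 261.2] [ 0.6298 -0.007   0.05  ]
[array([258.4502, 203.797 ]), array([260.3515, 179.6501]), array([256.6382, 226.8095])]
crop origin 138 113 (180, 240, 3)
```

View pics/w4c.png

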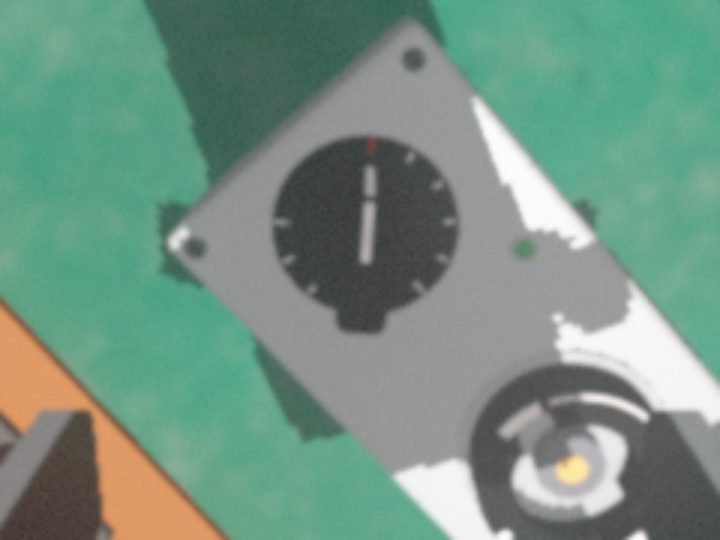

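The pointer is on the red mark, so the knob is off. Next, a look at the red lamp.

>>> {"fn": "jog_arm", "kwargs": {"motion": [[0,0,0,30,15,-20,85],[0,0,0,60,30,-35,85],[0,0,0,90,45,-40,85],[0,0,0,114,56,-40,85],[0,0,0,114,56,-40,85],[0,0,0,114,56,-40,85]]}}

```text
t: 10.72
eef_pos: [0.4613, 0.0594, 0.2011]
tool_rot: [0.0, 0.193, 0.981, -0.0]
contact_force: [0.1, -0.2, -0.4]
gripper_width: 0.996
grasp_force: 0.0
```

Run:
```python
from m import *
p=meas("w5")
K=np.array([.427,.071,.030]); u=proj(p,K);x,y=u.astype(int);print(u)
x=max(x,90);y=max(y,70)
im=np.array(p["pixels"])[:,:,::-1]; c=im[y-70:y+70,x-90:x+90]
c=np.clip((c/255.)**.6*255,0,255).astype('uint8'); cv2.imwrite("pics/w5c.png",cv2.resize(c,None,fx=4,fy=4)); print("crop origin",x-90,y-70,c.shape)
```

```text
t 10.775 pos [0.4614 0.0592 0.201 ] yaw x-axis 157.70871109316337 down [ 0.0004 -0.0003 -1.    ] q [-0.5459  0.1645  0.3177  2.09   -0.065   0.8959  0.9902]
lamp_red_lens 0.77 [256.1 145.8] [0.4294 0.0671 0.056 ]
lamp_amber_lens 0.67 [486.6   0.6] [0.3912 0.2843 0.056 ]
socket_rim 0.73 [264.1 347.7] [ 0.6329 -0.0073  0.071 ]
socket_slot 0.96 [278.2 357.3] [0.6509 0.0021 0.071 ]
socket_lock 0.75 [247.8 359.7] [ 0.6414 -0.0301  0.071 ]
knob_grip 0.8 [205.4 297.1] [ 0.5478 -0.0365  0.076 ]
lamp_socket 0.84 [263.8 331.8] [ 0.6306 -0.0065  0.05  ]
[259.181  137.9635]
crop origin 169 67 (140, 180, 3)
```

View pics/w5c.png

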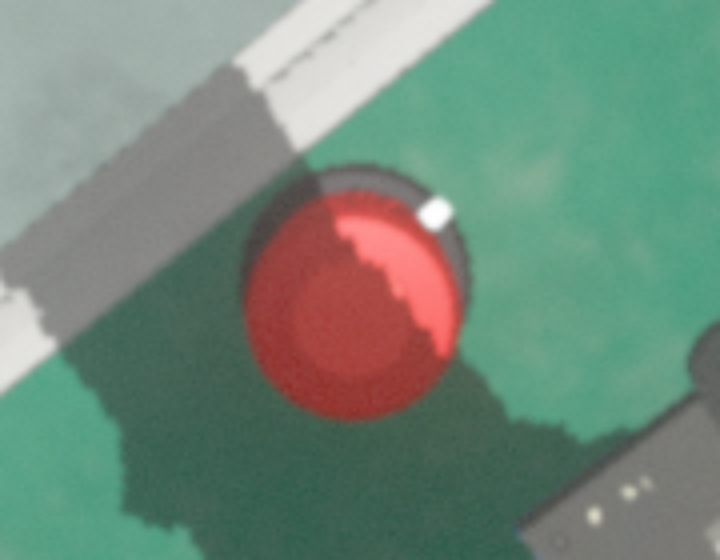

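Run:
```python
from m import *
p=shot("wrist")
m=atz(p,(277.5,120.5),.030)
L=atz(p,(257.2,143.6),.082); C=atz(p,(258.1,136),.029); print(m,L,C)
for c in (L,C,(L+C)/2,[.4285,.0685,0]): d=m-c; print(np.hypot(*d[:2]),np.degrees(np.arctan2(d[1],d[0])))
```

```text
[0.4175 0.0943 0.03  ] [0.4239 0.0708 0.082 ] [0.4244 0.071  0.029 ]
0.02434216133363261 105.31703798118886
0.024362033700970773 106.36820464084929
0.024351072948422727 105.84283576642602
0.02807121386495491 113.07250056411537
```

Lens and collar both put the red lamp at (0.424, 0.071), with the lug line at about 106° in the world. I'll descend over it.

>>> {"fn": "jog_arm", "kwargs": {"motion": [[0,0,0,20,-2,20,68],[0,0,0,38,-3,45,68],[0,0,0,38,-3,75,68],[0,0,0,38,-3,75,68],[0,0,0,38,-3,75,68]]}}

```text
t: 11.8
eef_pos: [0.4252, 0.0715, 0.1268]
tool_rot: [0.0, 0.193, 0.981, 0.0]
contact_force: [0.0, 0.2, 0.5]
gripper_width: 0.793
grasp_force: 0.0
```

Run:
```python
from m import *
p=meas("w6")
im=np.array(p["pixels"]).astype(int); R_,G,B=im[...,0],im[...,1],im[...,2]
mask=((R_>60)&(R_>2.2*G)&(R_>2.2*B)).astype('uint8')
n,l,s,c=cv2.connectedComponentsWithStats(mask); k=1+np.argmax(s[1:,4]); print(s[k],c[k])
for z in(.06,.082): 
  print([proj(p,[.424,.071,z])])
save(p,"w6c.png",(150,70,370,300),3); print(o:=None)
```

```text
t 11.85 pos [0.4255 0.0717 0.127 ] yaw x-axis 157.75853129465182 down [ 0.0017  0.0006 -1.    ] q [-0.5627  0.2279  0.2855  2.2297 -0.0998  0.6936  0.9752]
lamp_red_lens 0.73 [261.8 209. ] [0.4271 0.071  0.056 ]
[ 225  170   69   82 4415] [259.2084 211.8392]
[array([260.1613, 207.2545])]
[array([260.0835, 219.0128])]
None
```

View pics/w6.png

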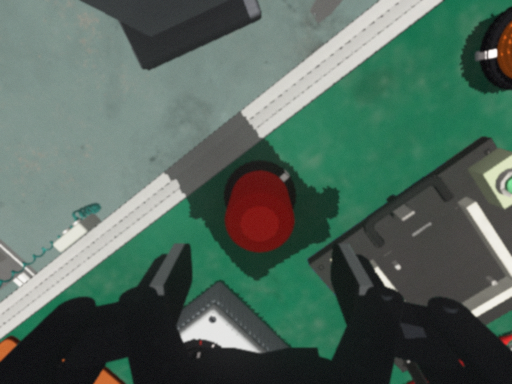

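Run:
```python
from m import *
p=shot("wrist");o=bot.get_obs();Rm=rot(o).as_matrix()
for xy,z in(((285,176),.03),((312,262),.0),((312,262),.03),((345,235),.0),((345,235),.03)):
    w=atz(p,xy,z); print(xy,z,w,"tool mm",1e3*(Rm.T@(w-[.424,.071,z]))[:2])
m=atz(p,(285,176),.03)-[.424,.071,.03]; print(np.hypot(*m[:2]),np.degrees(np.arctan2(m[1],m[0])))
```

```text
(285, 176) 0.03 [0.4166 0.0949 0.03  ] tool mm [15.9305 19.3602]
(312, 262) 0.0 [0.5148 0.0879 0.    ] tool mm [-77.6625  50.0199]
(312, 262) 0.03 [0.4967 0.0893 0.03  ] tool mm [-60.3762  44.4731]
(345, 235) 0.0 [0.4995 0.1262 0.    ] tool mm [-48.9742  79.6501]
(345, 235) 0.03 [0.4831 0.1233 0.03  ] tool mm [-34.8886  70.7976]
0.025071868937393 107.22614452128558
```

>>> {"fn": "jog_arm", "kwargs": {"motion": [[0,0,0,1,-1,25,68],[0,0,0,1,-1,50,68],[0,0,0,1,-1,75,68],[0,0,0,1,-1,88,68],[0,0,0,1,-1,88,60],[0,0,0,1,-1,88,52],[0,0,0,1,-1,88,48],[0,0,0,1,-1,88,42],[0,0,0,1,-1,88,40],[0,0,0,1,-1,88,40]], "grip_force": 70}}

```text
t: 13.5
eef_pos: [0.4237, 0.0712, 0.039]
tool_rot: [0.001, 0.193, 0.981, 0.001]
contact_force: [-0.9, -0.3, 7.2]
gripper_width: 0.518
grasp_force: 70.2
```

>>> {"fn": "jog_arm", "kwargs": {"motion": [[0,0,0,0,0,-20,40],[0,0,0,0,0,-50,40],[0,0,0,0,0,-85,40],[0,0,0,0,0,-115,40],[0,0,0,0,0,-115,40],[0,0,0,0,0,-115,40]]}}

```text
t: 14.25
eef_pos: [0.4225, 0.071, 0.1525]
tool_rot: [-0.0, 0.193, 0.981, -0.0]
contact_force: [-0.3, -0.8, -1.0]
gripper_width: 0.525
grasp_force: 71.5
```

Run:
```python
from m import *
p=meas("w7"); o=bot.get_obs(); print(o["contact_force"],o["gripper_width"],o["eef_pos"])
im=np.array(p["pixels"]).astype(int); R_,G,B=im[...,0],im[...,1],im[...,2]
mask=((R_>50)&(R_>2*G)&(R_>2*B)).astype('uint8')
n,l,s,c=cv2.connectedComponentsWithStats(mask); k=1+np.argmax(s[1:,4]); print(s[k],c[k])
T=np.eye(4);T[:3,:3]=rot(o).as_matrix();T[:3,3]=o["eef_pos"]
for h in(.030-.039,.082-.039): # heights above TCP
    q=lambda x,y:proj(p,(T@[x,y,-h,1])[:3])
    print(h,"centre",q(0,0),"rad23",[q(.023*a,.023*b) for a,b in((1,0),(-1,0),(0,1),(0,-1))])
c=im[:,:,::-1][190:384,150:370].astype('uint8'); c=np.clip((c/255.)**.6*255,0,255).astype('uint8')
cv2.imwrite("pics/w7c.png",cv2.resize(c,None,fx=3,fy=3,interpolation=cv2.INTER_CUBIC))
```

```text
t 14.3 pos [0.4223 0.0709 0.1522] yaw x-axis 157.78776771788196 down [-0.0016 -0.0005 -1.    ] q [-0.589   0.1787  0.3092  2.2136 -0.0785  0.7608  0.9556]
lamp_red_lens 0.74 [262.6 278.9] [0.494 0.043 0.056]
knob_grip 0.71 [257.3 231.1] [0.4417 0.0597 0.076 ]
[ 0.4589 -0.0444 -1.227 ] 0.5192064491819841 [0.4229 0.0709 0.1526]
[  203   212   117   142 12935] [260.7368 286.2547]
-0.009000000000000001 centre [261.8403 246.5996] rad23 [array([261.9472, 206.2958]), array([261.7419, 283.7177]), array([304.6683, 246.6552]), array([219.0034, 246.5441])]
0.043000000000000003 centre [262.2304 310.38  ] rad23 [array([262.409 , 256.0923]), array([262.0715, 358.6774]), array([323.0051, 310.4493]), array([201.4375, 310.3106])]
```

View pics/w7c.png

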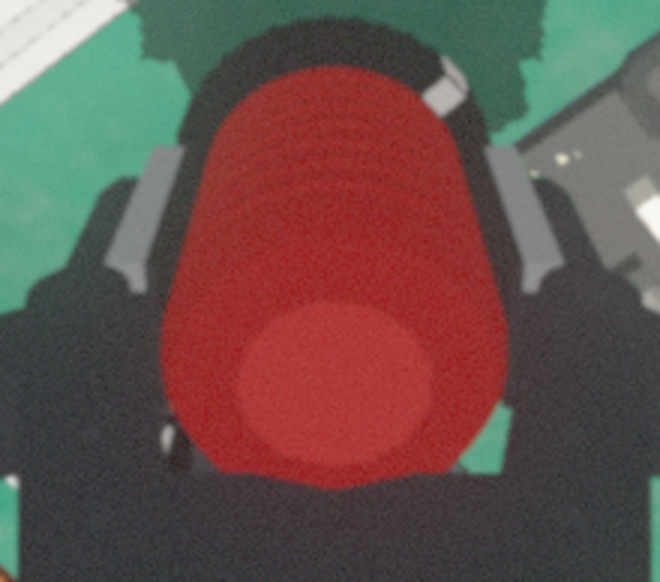

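The lamp hangs upright in the grip. The collar mark is at about (298,222), which puts the lug line at 105–109° in the world. I've viewed all ten pictures, so from here I work from numbers only. Next I carry the lamp over the socket, turning it 89° clockwise.

>>> {"fn": "jog_arm", "kwargs": {"motion": [[0,0,0.15,-20,1,-5,40],[0,0,0.3,-45,2,-5,40],[0,0,0.47,-75,3,-5,40],[0,0,0.64,-105,4,-5,40],[0,0,0.81,-135,5,-5,40],[0,0,0.98,-165,7,-5,40],[0,0,1.15,-190,8,-3,40],[0,0,1.32,-210,8,0,40],[0,0,1.48,-220,8,2,40],[0,0,1.553,-223,8,2,40]]}}

```text
t: 15.9
eef_pos: [0.6329, -0.0061, 0.1502]
tool_rot: [0.0, 0.826, 0.564, -0.001]
contact_force: [-0.2, 0.0, -1.2]
gripper_width: 0.524
grasp_force: 71.5
```

>>> {"fn": "jog_arm", "kwargs": {"motion": [[0,0,0,0,0,0,40],[0,0,0,0,0,0,40]]}}

```text
t: 16.15
eef_pos: [0.6323, -0.0057, 0.1508]
tool_rot: [-0.0, 0.825, 0.566, -0.0]
contact_force: [0.1, -0.4, -1.1]
gripper_width: 0.529
grasp_force: 71.4
```

Run:
```python
from m import *
p=meas("w8"); o=bot.get_obs(); print(o["contact_force"],o["torque"],o["gripper_width"],np.array(o["eef_pos"]))
im=np.array(p["pixels"]).astype(int); g=im.sum(2)//3; sat=im.max(2)-im.min(2)
# white mark on collar: expected by tool coords angle ~52deg from x toward y, r 26, 9mm below TCP
T=np.eye(4);T[:3,:3]=rot(o).as_matrix();T[:3,3]=o["eef_pos"]
q=lambda x,y,z:proj(p,(T@[x,y,z,1])[:3])
u=q(.0145,.0200,.009).round(1); print("mark exp",u)
x,y=u.astype(int); w=np.s_[y-18:y+18,x-18:x+18]; print(g[w][::2,::2])
C=np.array(p["tool_from_camera"]); print(C, p["camera_matrix"])
```

```text
t 16.2 pos [ 0.6323 -0.0057  0.1509] yaw x-axis 68.88037899615607 down [-0.0004  0.0002 -1.    ] q [-0.5487  0.5656  0.6462  1.7689 -0.4097  0.9455 -0.1013]
lamp_red_lens 0.74 [265.1 279.8] [ 0.6071 -0.0794  0.056 ]
lamp_amber_lens 0.71 [169.8 278. ] [ 0.5302 -0.048   0.056 ]
socket_rim 0.68 [261.9 204.6] [ 0.6313 -0.0084  0.071 ]
socket_slot 0.65 [281.2 186.8] [ 0.6496 -0.0005  0.071 ]
socket_lock 0.33 [171.4 274.8] [ 0.5409 -0.0386  0.071 ]
knob_grip 0.82 [171.4 278.7] [ 0.542  -0.0395  0.076 ]
lamp_socket 0.68 [260.9 192.4] [ 0.6316 -0.0053  0.05  ]
[-0.1824 -0.3995 -1.7398] [-0.0249 -0.0366  0.0287] 0.520907558155701 [ 0.6325 -0.0058  0.1511]
mark exp [301.2 219.2]
[[ 26  16  19  18  21  16  67  77  63  83  88  86  84  81  85  83  86  85]
 [ 16  13  17  19  17  19  65  79  68  84  85  87  86  84  87  85  84  84]
 [ 17  18  17  16  13  16  69  68  71  86  85  86  85  84  89  87  83  80]
 [ 18  25  17  15  17  17  59  59  76  86  87  85  85  83  84  75  58  46]
 [ 17  21  15  13  17  14  23  58  87  87  84  89  84  87  83  55  36  31]
 [ 19  14  18  17  16  17  19  49  92  90  85  
[... 460 characters left out ...]
  72  74  75  72]
 [ 38  36  36  37  45  79 113 114 107  70  28  18  22  46  68  73  70  72]
 [ 37  39  38  38  37  41  76  93  47  20  23  18  18  26  63  75  74  73]
 [ 38  36  36  39  38  39  36  38  17  19  18  17  20  18  46  70  71  72]
 [ 34  36  39  35  38  38  40  29  18  19  17  21  20  20  32  68  69  71]
 [ 39  37  35  37  39  35  36  38  29  18  19  20  19  21  32  64  71  70]
 [ 38  36  36  36  38  36  40  35  34  21  17  23  17  21  21  53  69  70]]
[[ 0.0013 -0.9537 -0.3008  0.0765]
 [ 1.      0.0013  0.0002 -0.0007]
 [ 0.0002 -0.3008  0.9537 -0.1426]
 [ 0.      0.      0.      1.    ]] [[312.7491   0.     261.0093]
 [  0.     312.7491 192.9355]
 [  0.       0.       1.    ]]
```

```bash
cat > fit.py <<'E'
from m import *
from scipy.optimize import least_squares
from scipy.ndimage import map_coordinates
p=shot("wrist");o=bot.get_obs()
T=np.eye(4);T[:3,:3]=rot(o).as_matrix();T[:3,3]=o["eef_pos"];Ti=np.linalg.inv(T)
g=cv2.GaussianBlur(np.array(p["pixels"]).astype('float32').mean(2),(3,3),.8)
q=lambda x,y,z:proj(p,(T@[x,y,z,1])[:3])
def prof(c,z,a,rs):
    P=np.array([q(c[0]+r*np.cos(a),c[1]+r*np.sin(a),z) for r in rs]); return map_coordinates(g,P[:,::-1].T,order=1)
def fit(c,z,angs,sign,name,r0=.029,w=.006):
    rs=np.arange(r0-w,r0+w,.0003); pts=[]
    for a in np.radians(angs):
        d=np.gradient(prof(c,z,a,rs))*sign; i=np.argmax(d)
        if 2<i<len(rs)-3 and d[i]>1.2: pts.append((a,rs[i]))
    pts=np.array(pts); X=np.c_[c[0]+pts[:,1]*np.cos(pts[:,0]),c[1]+pts[:,1]*np.sin(pts[:,0])]
    s=least_squares(lambda v:np.hypot(*(X-v).T)-r0,c,loss="soft_l1",f_scale=.0005)
    print(name,"centre mm",1e3*s.x,"n",len(pts),"res",np.round(1e3*s.fun,1)); return s.x
C=fit([-.001,0],.009,np.r_[-75:35:5,65:80:5],-1,"collar")
zs=o["eef_pos"][2]-.071
S=(Ti@[.6317,-.0068,.071,1])[:2]
S2=fit(S,zs,np.arange(-60,61,5),+1,"socket")
print("socket world",(T@[*S2,zs,1])[:3])
yy,xx=np.mgrid[205:245,275:320]; m=g[205:245,275:320]>103
print("mark px",xx[m].mean(),yy[m].mean(),m.sum())
w=(Ti@np.append(atz(p,(xx[m].mean(),yy[m].mean()),o["eef_pos"][2]-.009),1))[:2]-C
print("mark r",np.hypot(*w),"world ang",np.degrees(np.arctan2(*T[[1,0],0]))-np.degrees(np.arctan2(w[1],w[0])))
E
python3 fit.py
```

```text
collar centre mm [ 2.476  -0.1033] n 7 res [ 0.1 -0.5  1.8  0.4 -2.6 -1.1  1.9]
socket centre mm [ 2.1338 -1.7668] n 25 res [-4.5 -4.7 -5.1 -0.5 -6.9 -0.4  0.1  0.4  0.1  0.7  0.1  0.5  0.3  0.8
  0.6  0.5  0.1  0.1  0.  -0.3 -0.3 -6.3 -6.  -5.7 -5.4]
socket world [ 0.6317 -0.0033  0.071 ]
mark px 297.35593220338984 221.88135593220338 59
mark r 0.02114615462383169 world ang 8.128385430378174
```

```bash
python3 - <<'E'
s=open('fit.py').read()
s=s.replace('.009,np.r_[-75:35:5,65:80:5],-1,"collar")','.019,np.r_[-85:-35:4,36:86:4],+1,"collar low")')
s=s.replace('.071','.050')
open('fit.py','w').write(s)
E
python3 fit.py
```

```text
collar low centre mm [-3.8416 -0.9878] n 25 res [ 0.6  0.2  0.1  0.  -0.3 -0.4 -0.2 -0.6 -0.4 -0.2  0.8  3.7  5.7  3.2
  1.3 -0.5 -0.9 -1.6 -1.4 -1.3  0.3  0.1  0.3  0.7  0.5]
socket centre mm [-1.7289 -1.7726] n 23 res [ 0.4  0.1  0.2  0.  -0.1 -0.3 -0.2 -0.1  0.3  0.2 -0.   0.4 -0.1 -0.3
 -0.2 -0.1 -0.1 -0.  -0.2  0.1  0.1  0.2  0.5]
socket world [ 0.6303 -0.0068  0.05  ]
mark px 297.31666666666666 221.83333333333334 60
mark r 0.025508011162778305 world ang 19.419897029406847
```

```bash
sed -i 's/np.r_\[-85:-35:4,36:86:4\]/np.r_[-85:-46:3,70:86:3]/' fit.py; python3 fit.py
```

```text
collar low centre mm [-3.9498 -0.8117] n 19 res [ 0.8  0.7  0.5  0.4  0.2  0.1 -0.3 -0.2 -0.  -0.2 -0.3 -0.2 -0.  -0.2
 -0.   0.1  0.3  0.4  0.6]
socket centre mm [-1.6822 -1.7344] n 23 res [ 0.1  0.1  0.2  0.   0.1 -0.3 -0.2 -0.1  0.3  0.1 -0.1  0.3 -0.1 -0.4
 -0.3 -0.2  0.2 -0.  -0.3  0.1  0.1  0.1  0.5]
socket world [ 0.6303 -0.0068  0.05  ]
mark px 297.2881355932203 221.77966101694915 59
mark r 0.025477901650261984 world ang 20.058974344218804
```

Image fits put the socket at (0.6303, -0.0068). In the tool frame the lamp needs about (+2.2, -1.1) mm. I'll correct that and descend to the rim.

>>> {"fn": "jog_arm", "kwargs": {"motion": [[0,0,0.02,2.2,-1.1,10,40],[0,0,0.02,2.2,-1.1,22,40],[0,0,0.02,2.2,-1.1,32,40],[0,0,0.02,2.2,-1.1,36,40],[0,0,0.02,2.2,-1.1,36,40]]}}

```text
t: 17.32
eef_pos: [0.6321, -0.0036, 0.1146]
tool_rot: [-0.0, 0.831, 0.557, -0.0]
contact_force: [-0.3, 0.8, -1.6]
gripper_width: 0.522
grasp_force: 71.5
```

```bash
python3 fit.py
python3 - <<'E'
from m import *
o=bot.get_obs(); print(o["t"],o["contact_force"],o["torque"],np.array(o["eef_pos"]))
E
```

```text
collar low centre mm [-3.7387 -1.1187] n 19 res [ 0.8  0.6  0.2  0.   0.2  0.  -0.4 -0.3  0.5  1.2 -0.7 -0.6 -0.1 -0.3
 -0.1  0.   0.5  0.4  0.6]
socket centre mm [-3.9931 -0.7578] n 23 res [ 0.2 -0.   0.1 -0.   0.1 -0.1  0.1 -0.1  0.  -0.2 -0.1  0.  -0.2 -0.1
  0.   0.1  0.1 -0.1  0.2 -0.   0.   0.   0. ]
socket world [ 0.6302 -0.0071  0.05  ]
mark px 297.33870967741933 221.06451612903226 62
mark r 0.025652585368079656 world ang 19.398717729584206
17.375 [-0.7983  0.2344 -1.5268] [ 0.0051 -0.0151  0.0224] [ 0.6324 -0.0036  0.115 ]
```

>>> {"fn": "jog_arm", "kwargs": {"motion": [[0,0,0.015,0,0.2,3,40],[0,0,0.015,0,0.2,6,40],[0,0,0.015,0,0.2,9,40],[0,0,0.015,0,0.2,11,40],[0,0,0.015,0,0.2,11,40]]}}

```text
t: 18.0
eef_pos: [0.6324, -0.0035, 0.1038]
tool_rot: [-0.0, 0.835, 0.55, -0.0]
contact_force: [-0.3, -0.0, -1.1]
gripper_width: 0.518
grasp_force: 71.5
```

>>> {"fn": "jog_arm", "kwargs": {"motion": [[0,0,0,0,0,2,40],[0,0,0,0,0,4,40],[0,0,0,0,0,6,40],[0,0,0,0,0,6,40],[0,0,0,0,0,6,40]]}}

```text
t: 18.62
eef_pos: [0.6327, -0.0036, 0.0982]
tool_rot: [0.0, 0.835, 0.55, 0.0]
contact_force: [-0.3, 0.7, 2.6]
gripper_width: 0.525
grasp_force: 71.4
```

>>> {"fn": "jog_arm", "kwargs": {"motion": [[0,0,0,0,0,2,40],[0,0,0,0,0,4,40],[0,0,0,0,0,6,40],[0,0,0,0,0,7.5,40],[0,0,0,0,0,8.5,40],[0,0,0,0,0,8.5,40]]}}

```text
t: 19.38
eef_pos: [0.6328, -0.0036, 0.0902]
tool_rot: [-0.0, 0.835, 0.55, 0.0]
contact_force: [-2.1, 0.2, 9.2]
gripper_width: 0.518
grasp_force: 72.4
```

The lamp is down in the slots. I'll twist clockwise about the lamp's axis, which sits about (-3.7, -0.5) mm from the TCP, starting with a small step.

>>> {"fn": "jog_arm", "kwargs": {"motion": [[0,0,0,0,0,0.7,40],[0,0,0.07,-0.05,0.27,0.7,40],[0,0,0.15,-0.12,0.55,0.7,40],[0,0,0.22,-0.2,0.8,0.7,40],[0,0,0.3,-0.3,1.07,0.7,40],[0,0,0.3,-0.3,1.07,0.7,40]], "grip_force": 90}}

```text
t: 20.12
eef_pos: [0.6353, -0.0041, 0.0902]
tool_rot: [0.001, 0.908, 0.419, 0.002]
contact_force: [0.9, 1.0, 10.5]
gripper_width: 0.517
grasp_force: 89.8
```

```bash
sed -i 's/^C=.*/C=np.array([-.0037,-.0007])/;s/^S2=.*/S2=S/' fit.py; python3 fit.py
python3 - <<'E'
from m import *
o=bot.get_obs(); print(o["t"],o["contact_force"],o["torque"],np.array(o["eef_pos"]),np.degrees(np.arctan2(*rot(o).as_matrix()[[1,0],0])))
E
```

```text
socket world [ 0.6317 -0.0068  0.05  ]
mark px 297.35593220338984 221.88135593220338 59
mark r 0.02519781224659575 world ang -0.3491187944085681
20.175 [ 0.1861  1.6394 11.355 ] [ 0.1034 -0.0065 -0.0826] [ 0.6353 -0.0041  0.0902] 49.599857919413566
```

>>> {"fn": "jog_arm", "kwargs": {"motion": [[0,0,0.15,-0.12,0.55,0.3,40],[0,0,0.3,-0.3,1.07,0.3,40],[0,0,0.45,-0.6,1.56,0.3,40],[0,0,0.6,-0.93,2.0,0.3,40],[0,0,0.75,-1.33,2.4,0.3,40],[0,0,0.9,-1.8,2.7,0.3,40],[0,0,1.05,-2.3,2.96,0.3,40],[0,0,1.12,-2.55,3.05,0.3,40],[0,0,1.12,-2.55,3.05,0.3,40]]}}

```text
t: 21.3
eef_pos: [0.6363, -0.0083, 0.0903]
tool_rot: [-0.0, 0.992, -0.127, 0.002]
contact_force: [0.7, 1.1, 12.7]
gripper_width: 0.522
grasp_force: 90.5
```

```bash
cat > st.py <<'E'
from m import *
o=bot.get_obs(); print(o["t"],o["contact_force"],o["torque"],np.array(o["eef_pos"]),np.degrees(np.arctan2(*rot(o).as_matrix()[[1,0],0])),rot(o).as_matrix()[:,2])
E
python3 fit.py; python3 st.py
```

```text
socket world [ 0.6317 -0.0068  0.05  ]
mark px 300.1621621621622 223.5810810810811 74
mark r 0.02644091910507098 world ang -69.53945881292009
21.35 [ 1.5133  0.9889 12.8421] [ 0.1777 -0.0274 -0.0998] [ 0.6363 -0.0084  0.0903] -14.567668252606328 [ 0.0045 -0.0004 -1.    ]
```

>>> {"fn": "jog_arm", "kwargs": {"motion": [[0,0,0.05,-0.03,0.2,0.2,40],[0,0,0.1,-0.07,0.37,0.4,40],[0,0,0.14,-0.1,0.5,0.4,40],[0,0,0.17,-0.14,0.62,0.4,40],[0,0,0.17,-0.14,0.62,0.4,40]]}}

```text
t: 21.98
eef_pos: [0.6359, -0.0092, 0.0902]
tool_rot: [-0.0, 0.978, -0.21, 0.002]
contact_force: [-1.2, 1.1, 15.0]
gripper_width: 0.521
grasp_force: 90.7
```

```bash
python3 fit.py; python3 st.py
```

```text
socket world [ 0.6317 -0.0068  0.05  ]
mark px 302.1038961038961 225.03896103896105 77
mark r 0.027046199898332603 world ang -81.97612653011845
22.025 [-1.1043  0.6725 15.6253] [0.1134 0.2873 0.1845] [ 0.6358 -0.0092  0.0902] -24.272014836832653 [ 0.0042 -0.0004 -1.    ]
```

>>> {"fn": "jog_arm", "kwargs": {"motion": [[0,0,0.04,-0.02,0.15,0.2,40],[0,0,0.08,-0.05,0.3,0.2,40],[0,0,0.08,-0.05,0.3,0.2,40]]}}

```text
t: 22.4
eef_pos: [0.6355, -0.0095, 0.0902]
tool_rot: [0.0, 0.969, -0.248, 0.002]
contact_force: [-1.8, 1.1, 17.2]
gripper_width: 0.52
grasp_force: 90.8
```

```bash
python3 fit.py; python3 st.py
```

```text
socket world [ 0.6317 -0.0068  0.05  ]
mark px 304.18888888888887 226.24444444444444 90
mark r 0.027672490524014944 world ang -88.88469149233664
22.45 [-1.339   0.4737 18.2401] [-0.0522  0.6167  1.1665] [ 0.6355 -0.0096  0.0902] -28.700893605827154 [ 0.0035 -0.0012 -1.    ]
```

>>> {"fn": "jog_arm", "kwargs": {"motion": [[0,0,0,0,0,0.3,40],[0,0,0,0,0,0.3,40],[0,0,0,0,0,0.3,40],[0,0,0,0,0,0.3,40]]}}

```text
t: 22.95
eef_pos: [0.6355, -0.0096, 0.0902]
tool_rot: [-0.0, 0.969, -0.248, 0.002]
contact_force: [-2.1, 0.1, 19.6]
gripper_width: 0.522
grasp_force: 90.9
```

```bash
python3 st.py; python3 -c "
from station import bot
print(bot.hand_in())"
```

```text
22.95 [-2.1446  0.0664 19.5866] [-0.0782  0.8298  1.1502] [ 0.6355 -0.0096  0.0902] -28.701204790500103 [ 0.0035 -0.0009 -1.    ]
the job is handed in; nothing more can be done
None
```

I turned the dimmer to its off stop, then fitted the red lamp and twisted it clockwise to the stop; it is still gripped and pressed home at about 20 N, and I handed the job in at 23 s (the lamp's final seating was judged from force and torque readings, not a picture).

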